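# Start a large drink at the counter console

### The arm

A 6-joint arm with a two-finger parallel gripper is mounted at the origin on the work surface. World frame = base frame: x ahead of the robot, y to its left, z up, the work surface at z = 0. Lengths are in m, angles in rad, forces in N, time in s.
With the tool pointing down it reaches from about 0.4 to 0.925 m from the base axis. Payload 3.4 kg.
Tool frame: the origin (TCP) lies midway between the tips of the shut fingers; the grasp point (between the pads) lies 19 mm behind it (tcp_to_grasp is the distance from the TCP to the grasp point, in m); z points along the fingers, y is the direction in which the jaws open and shut (so a half turn about z gives the same grasp; the last joint's range is limited). The gripper opens to 85 mm and grips with 20 to 120 N. Pads are 22 mm wide; open, the fingers measure 114 mm over their backs; the gripper's body (76 mm by 85 mm) begins 54 mm behind the grasp point. The pads swing forward as they close: fully open they stand 13 mm farther back than shut.
Start: joints at [1.163, 0.307, 1.506, -0, 1.328, -0.073], TCP at [0.189, 0.543, 0.231] pointing down, gripper open.
Joint ranges: [-3.12, 3.12], [-1.05, 2.28], [0.14, 2.33], [-1.42, 4.57], [0.1, 2.73], [-2.68, 2.68]. Speed limits (rad/s): [2.57, 2.57, 3.14, 3.14, 3.14, 3.14].

### API

Orientations are given as a rotation vector (axis times angle).
In Python, from workcell import read_state, capture, finish_job, tcp_to_grasp gives the robot as it stands. The module is installed in compiled form; this text tells all that it offers.
- The arm moves only by the tool step_arm, never from a script. Its argument "rows" is a list of rows, each an object with "claw": the finger opening in cm, from 0 to 8.54; "travel": the shift along the tool's x, y, z in cm, a list of three; "twist": the turn, a rotation vector about the tool's x, y, z in rad, a list of three. In form: [{"claw": claw, "travel": [dx, dy, dz], "twist": [rx, ry, rz]}, ...]. A call has 1 to 12 rows; each row shifts and turns the commanded pose from where the row before left it, along the tool's axes as they then stand; what a row does not reach is not made up. A row lasts 1/12 s, in which the tool goes at most 41.7 mm and 7.16 degrees, less where a joint would pass 70% of its speed; a pose out of reach is approached as far as the arm can. A call is refused whole if a number of a shift passes 4.17 or a number of a turn 0.125, either way. A call with a gripper value outside its range is refused whole. The fingers move at their own pace and stop on an object; "squeeze" is the grip in N (left out, the last holds). Time passes only in rows, so rows that do not move let the fingers close. It gives the time, the measured TCP pose, the force and the opening at its end, in the units of the state.
- read_state(): the state, without advancing time (a new reading comes with each control period).
- capture(name): name is "scene" or "top" or "wrist"; returns a dict with "color" (384x512x3 uint8, blue, green, red), "mtx" (3x3 intrinsics, pixels), "eye" and "orientation" of the camera in the world. Camera axes: x right, y up, looking along -z (the intrinsics and any distortion apply to the point x, -y, -z); pixel columns grow to the right and rows downward; lengths in m; the calibration is good to about 2 mm. A picture is of the moment at which its call begins. There is no depth.
- finish_job(): hands the job in, once; it reports no verdict.
The state is a dict: "time_s": time; "joints": joint angles; "joint_vel": joint speeds; "effort": joint torques, N m; "ee_pos": TCP position; "orientation": TCP orientation; "force": force on the tool from outside, world axes, zero at the start; "wrist_torque": the same for the moment, N m; "gripper_width": opening from 0.0 (shut) to 1.0 (fully open).
Only numpy, scipy, OpenCV 4.12 (cv2) and the standard library are available. Lean on these libraries where they do the work, as an engineer would, in place of code of your own. Each camera call takes 0.05 s, during which the arm holds its last target.

### The job

Start a large drink at the counter tap: first switch on the mains by pressing the raised end of the rocker on the separate grey box all the way down, then push the largest of the three round keys on the console fully down so that it stays down, then press the long start bar fully down and let it come back up. Leave the other two keys up and the rocker on, and do not pick up, push aside or knock over anything standing around: this is only pressing.

Things in the scene. Friction and masses are not known exactly. Their poses are not given: they have to be found in the camera images.
- rocker_press (a point): on the upper face of the ON half of the rocker (white slab 84 x 36 x 14 mm on a fixed grey switch box, 120 x 70 x 45 mm, apart from the console, any heading), mid-width, 28 mm along it from the pivot. The ON half is the end that stands up at the start and bears a short dark ridge. The point is about 63 mm above the counter when off and sinks 11 mm when fully on.
- rocker_pivot (a point): centre of the rocker slab, on its level hinge axis, 50.5 mm above the counter; the horizontal direction from here to rocker_press points to the ON end
- rocker (a joint): tilt of the rocker, rad: 0 = off (ON end up), 0.4 = fully on (ON end down against its stop). It stays where it is left; about 3 N straight down on the ON half at rocker_press tips it.
- console: aluminium control console, 170 x 270 mm, top face (deck) 40 mm above the counter, fixed to the counter; origin at the centre of its underside, its y axis along the row of keys and along the bar, its -x side (towards the robot) carries the bar, the +x side the keys
- key_large_top (a point): a round white key standing on its own slightly wider dark collar, one of three alike but for their size in a row along the far half of the console (72 mm between centres; which size stands in which place varies). This point is the centre of its upper face, 58 mm above the counter when up. The LARGE key, 44 mm across.
- key_large (a joint): travel of the large key: m, 0 = up, 0.007 = fully down. It needs about 3 N and stays wherever it is left (no spring). Moves straight down.
- key_medium_top (a point): a round white key standing on its own slightly wider dark collar, one of three alike but for their size in a row along the far half of the console (72 mm between centres; which size stands in which place varies). This point is the centre of its upper face, 58 mm above the counter when up. The medium key, 30 mm across.
- key_medium (a joint): travel of the medium key: m, 0 = up, 0.007 = fully down. It needs about 3 N and stays wherever it is left (no spring). Moves straight down.
- key_small_top (a point): a round white key standing on its own slightly wider dark collar, one of three alike but for their size in a row along the far half of the console (72 mm between centres; which size stands in which place varies). This point is the centre of its upper face, 58 mm above the counter when up. The small key, 20 mm across.
- key_small (a joint): travel of the small key: m, 0 = up, 0.007 = fully down. It needs about 3 N and stays wherever it is left (no spring). Moves straight down.
- bar_top (a point): centre of the upper face of the long white start bar, 100 mm along the console's y by 30 mm, in the near half of the console; 58 mm above the counter when up
- bar (a joint): travel of the start bar: m, 0 = up, 0.007 = fully down. Spring return: 1.5 N to start it, 3.6 N fully down. Moves straight down.
- espresso_cup: white ceramic espresso cup, 52 mm tall, 52 mm across, standing loose on the console deck near the +y end of the bar; origin at the centre of its underside
- tamper: steel coffee tamper, 62 mm tall, foot 50 mm across, standing loose on the console deck near the -y end of the bar; origin at the centre of its underside
- milk_jug: steel jug with a handle, 95 mm tall, 76 mm across, loose on the counter; origin at the centre of its underside
- bean_jar: amber glass jar, 110 mm tall, 80 mm across, loose on the counter; origin at the centre of its underside
- syrup_bottle: green glass bottle, 190 mm tall, 62 mm across, loose on the counter; origin at the centre of its underside
- spoon: steel spoon 160 mm long, lying loose on the counter; origin on its underside

How it is judged:
On the way, in this order (a step that is already met when the one before it is completed fails the run):
1. the rocker is on (value of joint rocker above 0.34 rad), for 0.1 s.
2. the large key is down (value of joint rocker above 0.34 rad and value of joint key_large above 0.005 m), for 0.1 s.
3. the start bar is pressed down with the rocker on and the large key down (all of step 2 and value of joint bar above 0.005 m), for 0.04 s.
At the end, for the whole second after the job is handed in: rocker on (over 0.34 of 0.4 rad), large key down (over 5 of 7 mm), medium and small keys up (under 2 mm), start bar back up (under 1.5 mm), every loose thing at rest within 20 mm of where it stood (all of step 2 and value of joint each of key_medium, key_small below 0.002 m and value of joint bar below 0.0015 m and not (distance of espresso_cup from where it was at the start of the episode above 0.02 m) and not (distance of tamper from where it was at the start of the episode above 0.02 m) and not (distance of milk_jug from where it was at the start of the episode above 0.02 m) and not (distance of bean_jar from where it was at the start of the episode above 0.02 m) and not (distance of syrup_bottle from where it was at the start of the episode above 0.02 m) and not (distance of spoon from where it was at the start of the episode above 0.02 m) and linear speed of each of espresso_cup, tamper, milk_jug, bean_jar, syrup_bottle, spoon below 0.02 m/s); the robot touches nothing.
It fails at once if the medium or the small key is pressed (3 mm) (value of joint any of key_medium, key_small above 0.003 m).
It fails at once if the large key is pressed while the rocker is off (value of joint key_large above 0.004 m and value of joint rocker below 0.3 rad).
It fails at once if the start bar is pressed before the rocker is on and the large key is down (value of joint bar above 0.003 m and (value of joint rocker below 0.3 rad or value of joint key_large below 0.004 m)).
It fails at once if a loose thing is lifted, carried, pushed aside or knocked over (moved over 20 mm) (distance of any of espresso_cup, tamper, milk_jug, bean_jar, syrup_bottle, spoon from where it was at the start of the episode above 0.02 m).
It also fails if it takes over 40 s, if anything falls off the work surface, if the arm or the gripper's body presses on something with over 40 N, if the wrist force passes 120 N, or if a joint passes its speed limit or range.

## Working session

There is one attempt and no reset: what is moved stays moved. The work goes in short steps, Python scripts to look and compute and a tool call to move; the robot and the scene stay as the last step left them, time stands still between calls to the robot, and variables do not carry over. Pictures are saved under pics/ and viewed, and the job is handed in when it is done.

Besides the shell and the picture viewer there is one more tool, called after "Call:" by a JSON object that holds its "method" and its "body". step_arm: Moves the arm, as the interface text tells. Its arguments: {"type":"object","properties":{"rows":{"type":"array","items":{"type":"object","properties":{"claw":{"type":"number"},"travel":{"type":"array","items":{"type":"number"}},"twist":{"type":"array","items":{"type":"number"}}}}},"squeeze":{"type":"number"}},"required":["rows"]}

```bash
mkdir -p pics
python3 - <<'E'
from workcell import *
import cv2,pickle
s=read_state();print(s)
d={}
for n in("scene","top","wrist"):
    c=capture(n);d[n]=c;cv2.imwrite(f"pics/{n}0.png",c["color"]);print(n,{k:c[k] for k in c if k!="color"})
pickle.dump(d,open("c0.pkl","wb"))
E
```

```text
{'time_s': 0.0, 'joints': array([ 1.16248602e+00,  3.07557528e-01,  1.50767660e+00,  3.57516321e-06,
        1.32839488e+00, -7.34882327e-02]), 'joint_vel': array([ 8.07743522e-05,  4.29986524e-06,  2.06354525e-04, -3.33055245e-04,
        9.55643354e-04, -1.28140024e-03]), 'effort': array([ 6.77737771e-04, -4.57563651e+01, -2.51909387e+01, -1.32846249e-04,
        1.35246478e-02, -2.34199570e-05]), 'ee_pos': array([0.18868296, 0.542421  , 0.23038869]), 'orientation': array([-0.52340359, -3.09718743,  0.00310456]), 'force': array([ 0.23276385,  0.00813069, -0.28374831]), 'wrist_torque': array([-0.03082129,  0.00351102,  0.01150432]), 'gripper_width': 1.001366785950769}
scene {'mtx': array([[452.32468797,   0.        , 252.16934774],
       [  0.        , 452.32468797, 192.40392854],
       [  0.        ,   0.        ,   1.        ]]), 'eye': array([ 1.10307234, -1.08933916,  0.94757234]), 'orientation': array([0.93293932, 0.20644635, 0.4248185 ])}
top {'mtx': array([[494.91298818,   0.        , 252.79163249],
       [  0.        , 494.91298818, 189.8562903 ],
       [  0.        ,   0.        ,   1.        ]]), 'eye': array([ 0.34406654, -0.01770167,  1.35097834]), 'orientation': array([ 0.14804363, -0.12267452, -1.5888743 ])}
wrist {'mtx': array([[326.26696956,   0.        , 261.76165009],
       [  0.        , 326.26696956, 194.04718278],
       [  0.        ,   0.        ,   1.        ]]), 'eye': array([0.12128249, 0.56596994, 0.37392602]), 'orientation': array([-0.25027342, -0.17621973,  1.22824157])}
```

View pics/top0.png

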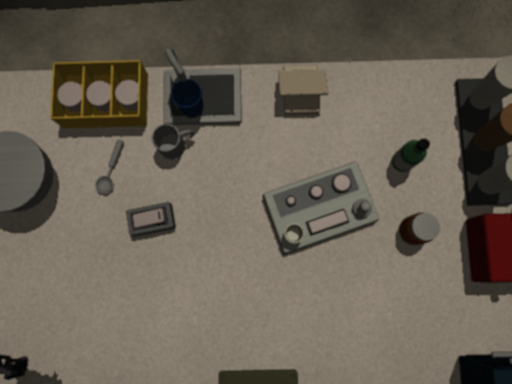

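View pics/scene0.png

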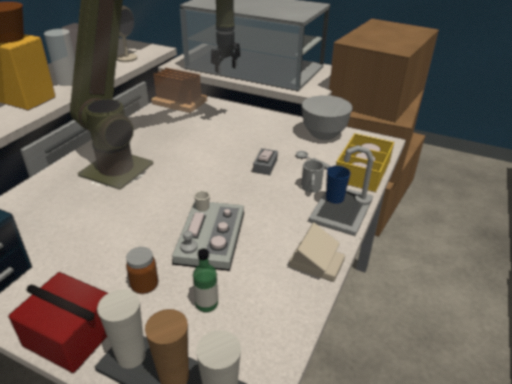

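View pics/wrist0.png

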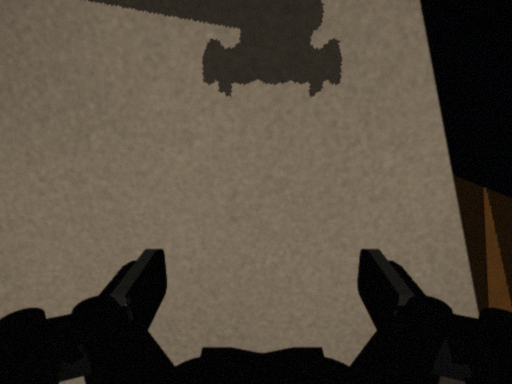

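The top view shows the switch box at about (150,220) and the console at about (320,207). The keys from left to right look small (291,201), medium (316,192) and large (342,183). The bar is at about (328,222), the cup at (291,234) and the tamper at (363,208). I'll enlarge both areas.

Run:
```python
import cv2,pickle,numpy as np
d=pickle.load(open("c0.pkl","rb"))
t=d["top"]["color"]
def crop(im,x0,y0,w,h,s,n):
    c=cv2.resize(im[y0:y0+h,x0:x0+w],None,fx=s,fy=s,interpolation=cv2.INTER_CUBIC)
    c=np.clip(c*1.6,0,255).astype(np.uint8)
    for i in range(0,w,10):
        cv2.line(c,(i*s,0),(i*s,6),(0,0,255)); cv2.putText(c,str(x0+i),(i*s,16),0,.35,(0,0,255))
    for i in range(0,h,10):
        cv2.line(c,(0,i*s),(6,i*s),(0,0,255)); cv2.putText(c,str(y0+i),(8,i*s+4),0,.35,(0,0,255))
    cv2.imwrite(n,c)
crop(t,120,195,64,50,12,"pics/tsw.png")
crop(t,255,155,130,100,6,"pics/tco.png")
crop(d["scene"]["color"],245,140,40,40,14,"pics/ssw.png")
```

```text
(no output)
```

View pics/tsw.png

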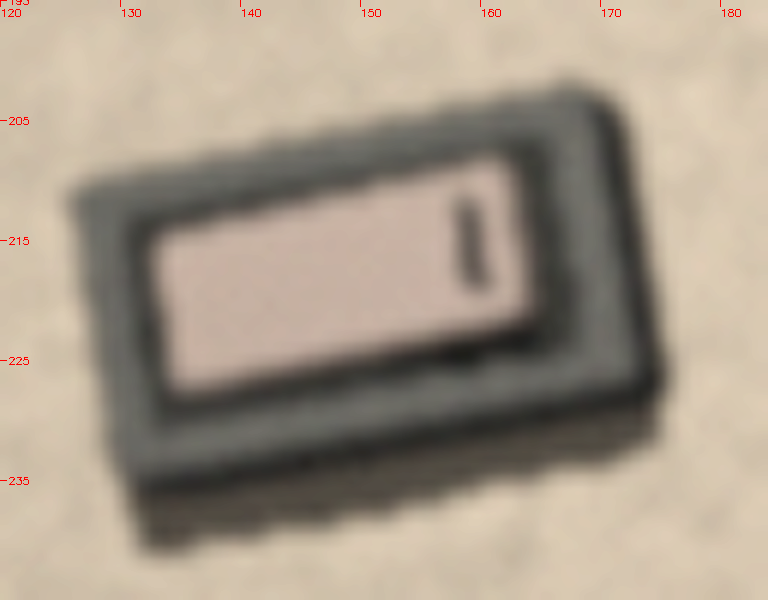

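View pics/tco.png

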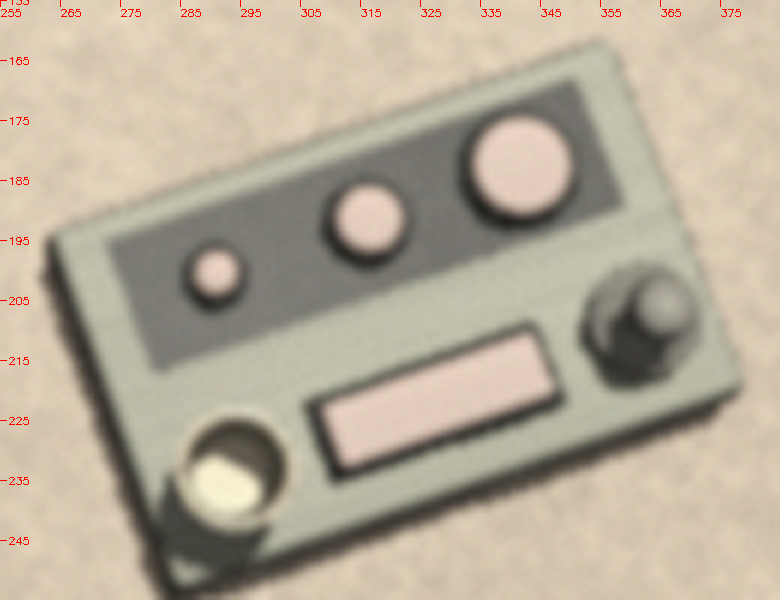

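View pics/ssw.png

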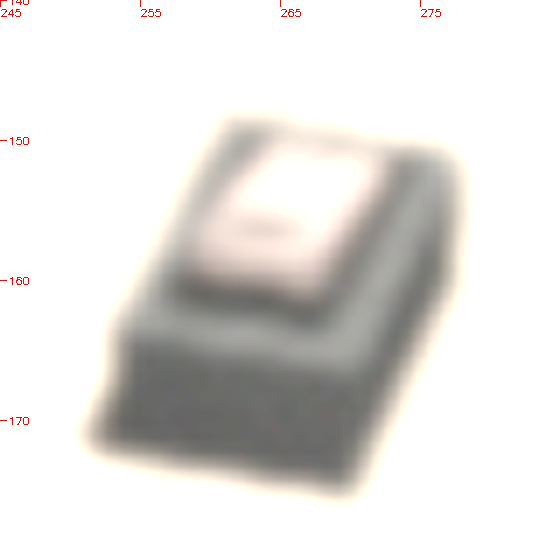

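```bash
cat > h.py <<'E'
import numpy as np
from scipy.spatial.transform import Rotation as R
def ray(c,uv,z):
    K=c["mtx"];d=np.linalg.inv(K)@[uv[0],uv[1],1];d=R.from_rotvec(c["orientation"]).as_matrix()@[d[0],-d[1],-d[2]]
    e=c["eye"];return e+d*(z-e[2])/d[2]
def proj(c,p):
    q=R.from_rotvec(c["orientation"]).as_matrix().T@(np.array(p)-c["eye"]);return (c["mtx"]@[q[0]/-q[2],-q[1]/-q[2],1])[:2]
E
python3 - <<'E'
from h import *
import pickle
d=pickle.load(open("c0.pkl","rb"));t=d["top"]
f=lambda p,x0,y0,s:((p[0]+.5)/s-.5+x0,(p[1]+.5)/s-.5+y0)
sw=lambda p,z:ray(t,f(p,120,195,12),z)[:2]
co=lambda p,z:ray(t,f(p,255,155,6),z)[:2]
A=[sw(p,z) for p,z in zip([(150,232),(508,150),(535,318),(180,395)],(.047,.068,.068,.047))]
print("rocker",np.round(A,4),np.mean(A,0), np.linalg.norm(A[0]-A[1]),np.linalg.norm(A[1]-A[2]))
u=(A[1]+A[2]-A[0]-A[3]);u/=np.linalg.norm(u);print("u",u,"press",np.mean(A,0)+.028*u)
B=[sw(p,.045) for p in [(75,195),(605,90),(655,375),(125,485)]];print("box",np.mean(B,0), np.linalg.norm(B[0]-B[1]),np.linalg.norm(B[1]-B[2]))
print("ridge",sw((473,245),.068))
for n,p in dict(s=(216,272),m=(369,219),l=(521,166)).items(): print(n,co(p,.058))
C=[co(p,.058) for p in [(320,410),(530,333),(560,400),(343,470)]];print("bar",np.mean(C,0),np.linalg.norm(C[0]-C[1]),np.linalg.norm(C[1]-C[2]))
C=[co(p,.040) for p in [(52,238),(605,42),(742,383),(180,590)]];print("console",np.mean(C,0),np.linalg.norm(C[0]-C[1]),np.linalg.norm(C[1]-C[2]), (C[0]-C[1]+C[3]-C[2]))
print("cup rim",co((236,472),.092),"tamper foot",co((640,325),.045),"knob",co((664,303),.1))
s=d["scene"]
g=lambda p:((p[0]+.5)/14-.5+245,(p[1]+.5)/14-.5+140)
print("scene ridge",ray(s,g((262,230)),.068))
E
```

```text
rocker [[0.5134 0.324 ]
 [0.5269 0.2402]
 [0.4899 0.2339]
 [0.477  0.3165]] [0.50181562 0.27865239] 0.08484066071418678 0.03756966652196826
u [ 0.15685191 -0.98762213] press [0.50620747 0.25099897]
box [0.50059883 0.27630633] 0.11997798344221705 0.0650046280084982
ridge [0.50620481 0.24763695]
s [ 0.53939419 -0.09834205]
m [ 0.56141901 -0.16648013]
l [ 0.58354944 -0.23447168]
bar [ 0.47932725 -0.19317765] 0.09826529026171209 0.031841493645366425
console [ 0.52270356 -0.1784032 ] 0.2649516316090334 0.16405788410549862 [-0.16897105  0.50223157]
cup rim [ 0.44848349 -0.10177365] tamper foot [ 0.51327846 -0.28537109] knob [ 0.51530292 -0.28477048]
scene ridge [0.50732727 0.24319052 0.068     ]
```

Call:
{"method": "step_arm", "body": {"rows": [{"claw": 0, "travel": [0, 0, 0], "twist": [0, 0, -0.1]}, {"claw": 0, "travel": [0, 0, 0], "twist": [0, 0, -0.1]}, {"claw": 0, "travel": [0, 0, 0], "twist": [0, 0, -0.1]}, {"claw": 0, "travel": [0, 0, 0], "twist": [0, 0, -0.1]}, {"claw": 0, "travel": [0, 0, 0], "twist": [0, 0, -0.1]}, {"claw": 0, "travel": [0, 0, 0], "twist": [0, 0, 0]}, {"claw": 0, "travel": [0, 0, 0], "twist": [0, 0, 0]}], "squeeze": 30}}

```text
time_s: 0.73
ee_pos: [0.1889, 0.5429, 0.231]
orientation: [0.255, -3.131, 0.001]
force: [-0.2, 1.1, -0.5]
gripper_width: 0.005
```

```bash
cat > d.py <<'E'
import sys
from h import *
from workcell import *
s=read_state();T=R.from_rotvec(s["orientation"]).as_matrix()
p=np.array([float(a) for a in sys.argv[1:4]])
print(s["time_s"],"pos",s["ee_pos"].round(4),"F",s["force"].round(2),"grip",s["gripper_width"])
print("axes x,y,z",T.T.round(3).tolist());print("tool delta cm",((T.T@(p-s["ee_pos"]))*100).round(2))
E
python3 d.py .5065 .2498 .12
```

```text
0.7333 pos [0.1889 0.5429 0.231 ] F [-0.22  1.06 -0.51] grip 0.005447624471714095
axes x,y,z [[-0.987, -0.162, 0.0], [-0.162, 0.987, -0.001], [-0.0, -0.001, -1.0]]
tool delta cm [-26.61 -34.05  11.11]
```

Call:
{"method": "step_arm", "body": {"rows": [{"claw": 0, "travel": [-2.2, -2.8, 0.4], "twist": [0, 0, 0]}, {"claw": 0, "travel": [-2.2, -2.8, 0.4], "twist": [0, 0, 0]}, {"claw": 0, "travel": [-2.2, -2.8, 0.4], "twist": [0, 0, 0]}, {"claw": 0, "travel": [-2.2, -2.8, 0.4], "twist": [0, 0, 0]}, {"claw": 0, "travel": [-2.2, -2.8, 0.4], "twist": [0, 0, 0]}, {"claw": 0, "travel": [-2.2, -2.8, 0.4], "twist": [0, 0, 0]}, {"claw": 0, "travel": [-2.2, -2.8, 0.4], "twist": [0, 0, 0]}, {"claw": 0, "travel": [-2.2, -2.8, 0.4], "twist": [0, 0, 0]}, {"claw": 0, "travel": [-2.2, -2.8, 0.4], "twist": [0, 0, 0]}, {"claw": 0, "travel": [-2.2, -2.8, 0.4], "twist": [0, 0, 0]}, {"claw": 0, "travel": [-2.2, -2.8, 0.4], "twist": [0, 0, 0]}, {"claw": 0, "travel": [-2.2, -2.8, 0.4], "twist": [0, 0, 0]}]}}

```text
time_s: 1.73
ee_pos: [0.5057, 0.2536, 0.1831]
orientation: [-0.254, 3.131, 0.0]
force: [-0.9, 1.5, 0.5]
gripper_width: -0.002
```

```bash
python3 d.py .5065 .2498 .10
```

```text
1.7333 pos [0.5057 0.2536 0.1831] F [-0.92  1.52  0.53] grip -0.0021949461731643988
axes x,y,z [[-0.987, -0.161, -0.0], [-0.161, 0.987, 0.0], [0.0, 0.0, -1.0]]
tool delta cm [-0.02 -0.39  8.31]
```

Call:
{"method": "step_arm", "body": {"rows": [{"claw": 0, "travel": [0, -0.2, 2], "twist": [0, 0, 0]}, {"claw": 0, "travel": [0, 0, 3], "twist": [0, 0, 0]}, {"claw": 0, "travel": [0, 0, 3], "twist": [0, 0, 0]}, {"claw": 0, "travel": [0, 0, 1.5], "twist": [0, 0, 0]}, {"claw": 0, "travel": [0, 0, 0], "twist": [0, 0, 0]}]}}

```text
time_s: 2.15
ee_pos: [0.502, 0.2516, 0.0845]
orientation: [0.254, -3.123, 0.004]
force: [-0.3, -0.5, 0.3]
gripper_width: -0.001
```

```bash
python3 d.py .5065 .2498 .052
python3 - <<'E'
from workcell import *
import cv2,numpy as np
for n in("wrist","scene"):
    c=capture(n)["color"]
    if n=="scene": c=cv2.resize(c[110:200,210:320],None,fx=6,fy=6,interpolation=cv2.INTER_CUBIC)
    cv2.imwrite(f"pics/{n}1.png",np.clip(c*1.0,0,255))
E
```

```text
2.15 pos [0.502  0.2516 0.0845] F [-0.33 -0.47  0.34] grip -0.0005974875217775537
axes x,y,z [[-0.987, -0.162, 0.008], [-0.162, 0.987, -0.002], [-0.008, -0.003, -1.0]]
tool delta cm [-0.44 -0.24  3.24][ WARN:0@0.393] global loadsave.cpp:1063 imwrite_ Unsupported depth image for selected encoder is fallbacked to CV_8U.
```

View pics/wrist1.png

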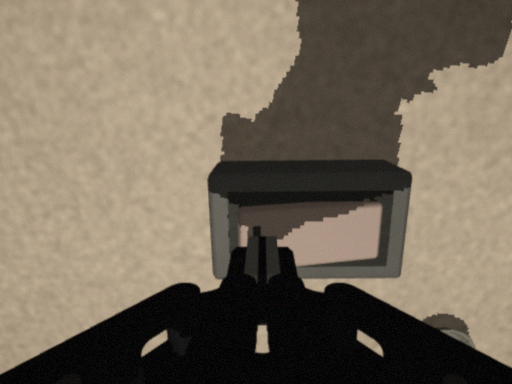

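View pics/scene1.png

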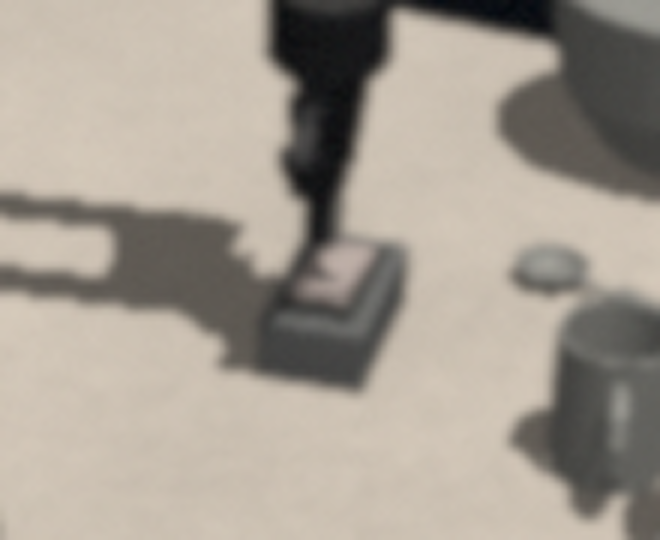

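Call:
{"method": "step_arm", "body": {"rows": [{"claw": 0, "travel": [-0.4, -0.25, 0], "twist": [0, 0, 0]}, {"claw": 0, "travel": [0, 0, 1], "twist": [0, 0, 0]}, {"claw": 0, "travel": [0, 0, 0.8], "twist": [0, 0, 0]}, {"claw": 0, "travel": [0, 0, 0.3], "twist": [0, 0, 0]}, {"claw": 0, "travel": [0, 0, 0.3], "twist": [0, 0, 0]}, {"claw": 0, "travel": [0, 0, 0.3], "twist": [0, 0, 0]}, {"claw": 0, "travel": [0, 0, 0.2], "twist": [0, 0, 0]}, {"claw": 0, "travel": [0, 0, 0], "twist": [0, 0, 0]}]}}

```text
time_s: 2.92
ee_pos: [0.5093, 0.2512, 0.0591]
orientation: [0.259, -3.131, 0.0]
force: [0.1, 0.1, 0.2]
gripper_width: 0.002
```

```bash
python3 d.py .5065 .2498 .052
```

```text
2.9167 pos [0.5093 0.2512 0.0591] F [0.08 0.09 0.19] grip 0.0023713804760037366
axes x,y,z [[-0.986, -0.164, 0.0], [-0.164, 0.986, -0.0], [-0.0, -0.0, -1.0]]
tool delta cm [ 0.3  -0.09  0.71]
```

Call:
{"method": "step_arm", "body": {"rows": [{"claw": 0, "travel": [0.2, 0, 0.2], "twist": [0, 0, 0]}, {"claw": 0, "travel": [0, 0, 0.2], "twist": [0, 0, 0]}, {"claw": 0, "travel": [0, 0, 0.2], "twist": [0, 0, 0]}, {"claw": 0, "travel": [0, 0, 0], "twist": [0, 0, 0]}]}}

```text
time_s: 3.25
ee_pos: [0.5081, 0.2508, 0.0534]
orientation: [-0.259, 3.13, -0.0]
force: [1.3, -1.6, 3.1]
gripper_width: 0.002
```

Call:
{"method": "step_arm", "body": {"rows": [{"claw": 0, "travel": [0, 0, 0.15], "twist": [0, 0, 0]}, {"claw": 0, "travel": [0, 0, 0.15], "twist": [0, 0, 0]}, {"claw": 0, "travel": [0, 0, 0], "twist": [0, 0, 0]}]}}

```text
time_s: 3.5
ee_pos: [0.5082, 0.2509, 0.0523]
orientation: [-0.259, 3.129, 0.0]
force: [-0.3, -4.3, 16.8]
gripper_width: 0.001
```

Call:
{"method": "step_arm", "body": {"rows": [{"claw": 0, "travel": [0, 0, -1], "twist": [0, 0, 0]}, {"claw": 0, "travel": [0, 0, -3], "twist": [0, 0, -0.08]}, {"claw": 0, "travel": [0, 0, -4], "twist": [0, 0, -0.07]}, {"claw": 0, "travel": [0, 0, -4], "twist": [0, 0, 0]}, {"claw": 0, "travel": [0, 0, 0], "twist": [0, 0, 0]}]}}

```text
time_s: 3.92
ee_pos: [0.5111, 0.2534, 0.1776]
orientation: [-0.491, 3.091, 0.006]
force: [1.7, 0.3, 1.0]
gripper_width: 0.0
```

```bash
python3 d.py .5835 -.2345 .17;  python3 - <<'E'
from workcell import *
import cv2,numpy as np
c=capture("wrist")["color"];cv2.imwrite("pics/wrist2.png",c)
c=capture("scene")["color"];cv2.imwrite("pics/scene2.png",cv2.resize(c[130:190,235:300],None,fx=9,fy=9,interpolation=cv2.INTER_CUBIC))
E
```

```text
3.9167 pos [0.5111 0.2534 0.1776] F [1.66 0.35 0.96] grip 0.0002967305216795673
axes x,y,z [[-0.951, -0.31, -0.012], [-0.31, 0.951, 0.002], [0.011, 0.006, -1.0]]
tool delta cm [  8.26 -48.63   0.55]
```

View pics/wrist2.png

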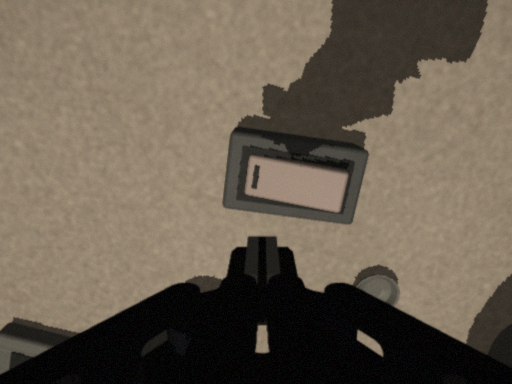

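View pics/scene2.png

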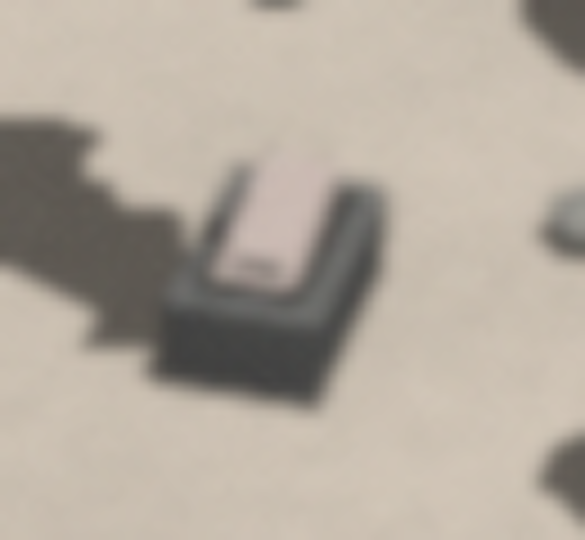

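The wrist view shows the rocker's ridge end now seated low, at (255,177). The scene view shows the other end standing up, so the rocker is on. Next is the large key.

Call:
{"method": "step_arm", "body": {"rows": [{"claw": 0, "travel": [0.65, -3.9, 0], "twist": [0, 0, 0]}, {"claw": 0, "travel": [0.65, -3.9, 0], "twist": [0, 0, 0]}, {"claw": 0, "travel": [0.65, -3.9, 0], "twist": [0, 0, 0]}, {"claw": 0, "travel": [0.65, -3.9, 0], "twist": [0, 0, 0]}, {"claw": 0, "travel": [0.65, -3.9, 0], "twist": [0, 0, 0]}, {"claw": 0, "travel": [0.65, -3.9, 0], "twist": [0, 0, 0]}, {"claw": 0, "travel": [0.65, -3.9, 0], "twist": [0, 0, 0]}, {"claw": 0, "travel": [0.65, -3.9, 0], "twist": [0, 0, 0]}, {"claw": 0, "travel": [0.65, -3.9, 0], "twist": [0, 0, 0]}, {"claw": 0, "travel": [0.65, -3.9, 0], "twist": [0, 0, 0]}, {"claw": 0, "travel": [0.65, -3.9, 0], "twist": [0, 0, 0]}, {"claw": 0, "travel": [0.65, -3.9, 0], "twist": [0, 0, 0]}]}}

```text
time_s: 5.02
ee_pos: [0.5764, -0.2189, 0.1675]
orientation: [0.492, -3.099, -0.006]
force: [1.1, -0.4, -0.1]
gripper_width: -0.001
```

Call:
{"method": "step_arm", "body": {"rows": [{"claw": 0, "travel": [0, 0, 0], "twist": [0, 0, 0]}, {"claw": 0, "travel": [0, 0, 0], "twist": [0, 0, 0]}, {"claw": 0, "travel": [0, 0, 0], "twist": [0, 0, 0]}]}}

```text
time_s: 5.27
ee_pos: [0.5766, -0.2172, 0.1679]
orientation: [0.491, -3.099, -0.006]
force: [-0.0, 0.6, 0.2]
gripper_width: 0.003
```

```bash
python3 d.py .5835 -.2345 .08;  python3 - <<'E'
from workcell import *
import cv2,pickle
c=capture("wrist");pickle.dump(c,open("w3.pkl","wb"));cv2.imwrite("pics/wrist3.png",c["color"])
E
```

```text
5.2667 pos [ 0.5766 -0.2172  0.1679] F [-0.03  0.56  0.19] grip 0.0034711451865537973
axes x,y,z [[-0.951, -0.309, 0.003], [-0.309, 0.951, 0.004], [-0.004, 0.003, -1.0]]
tool delta cm [-0.15 -1.9   8.78]
```

View pics/wrist3.png

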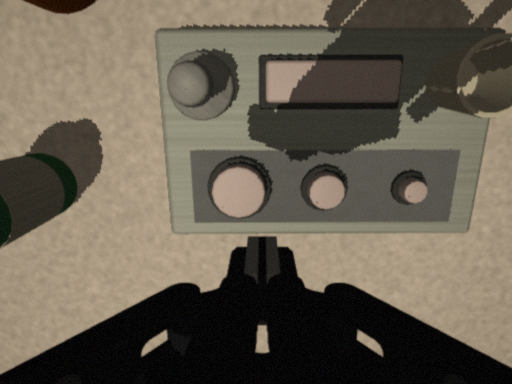

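Run:
```python
from h import *
import pickle
c=pickle.load(open("w3.pkl","rb"))
for p in [(238.5,191),(327,190),(414.5,191),(333,82)]: print(ray(c,p,.058))
```

```text
[ 0.58258368 -0.23486913  0.058     ]
[ 0.55973573 -0.16715262  0.058     ]
[ 0.53864499 -0.09941478  0.058     ]
[ 0.4812845  -0.19293777  0.058     ]
```

The wrist view puts the large key at (238,191), the medium key at (327,190) and the small key at (414,190). Both cameras agree on their positions to about 2 mm.

Call:
{"method": "step_arm", "body": {"rows": [{"claw": 0, "travel": [-0.15, -1.9, 0], "twist": [0, 0, 0]}, {"claw": 0, "travel": [0, 0, 3], "twist": [0, 0, 0]}, {"claw": 0, "travel": [0, 0, 3], "twist": [0, 0, 0]}, {"claw": 0, "travel": [0, 0, 2.5], "twist": [0, 0, 0]}, {"claw": 0, "travel": [0, 0, 0], "twist": [0, 0, 0]}, {"claw": 0, "travel": [0, 0, 0], "twist": [0, 0, 0]}]}}

```text
time_s: 5.82
ee_pos: [0.584, -0.2332, 0.0838]
orientation: [0.495, -3.098, -0.005]
force: [0.6, 0.2, 0.3]
gripper_width: -0.001
```

```bash
python3 d.py .583 -.2345 .051
```

```text
5.8167 pos [ 0.584  -0.2332  0.0838] F [0.58 0.22 0.27] grip -0.0006636555717891681
axes x,y,z [[-0.95, -0.312, 0.004], [-0.312, 0.95, 0.004], [-0.005, 0.003, -1.0]]
tool delta cm [ 0.12 -0.1   3.28]
```

Call:
{"method": "step_arm", "body": {"rows": [{"claw": 0, "travel": [0, 0, 1], "twist": [0, 0, 0]}, {"claw": 0, "travel": [0, 0, 1], "twist": [0, 0, 0]}, {"claw": 0, "travel": [0, 0, 0.4], "twist": [0, 0, 0]}, {"claw": 0, "travel": [0, 0, 0.3], "twist": [0, 0, 0]}, {"claw": 0, "travel": [0, 0, 0.3], "twist": [0, 0, 0]}, {"claw": 0, "travel": [0, 0, 0.2], "twist": [0, 0, 0]}, {"claw": 0, "travel": [0, 0, 0], "twist": [0, 0, 0]}]}}

```text
time_s: 6.4
ee_pos: [0.5857, -0.2358, 0.0534]
orientation: [-0.493, 3.102, -0.0]
force: [-1.1, -0.5, 1.2]
gripper_width: -0.003
```

Call:
{"method": "step_arm", "body": {"rows": [{"claw": 0, "travel": [0, 0, 0.2], "twist": [0, 0, 0]}, {"claw": 0, "travel": [0, 0, 0.2], "twist": [0, 0, 0]}, {"claw": 0, "travel": [0, 0, 0], "twist": [0, 0, 0]}]}}

```text
time_s: 6.65
ee_pos: [0.5859, -0.236, 0.0509]
orientation: [-0.493, 3.102, -0.001]
force: [-2.0, 1.7, 10.8]
gripper_width: -0.002
```

Call:
{"method": "step_arm", "body": {"rows": [{"claw": 0, "travel": [0, 0, 0.1], "twist": [0, 0, 0]}, {"claw": 0, "travel": [0, 0, 0], "twist": [0, 0, 0]}, {"claw": 0, "travel": [0, 0, 0], "twist": [0, 0, 0]}]}}

```text
time_s: 6.9
ee_pos: [0.5859, -0.236, 0.0508]
orientation: [-0.493, 3.101, -0.002]
force: [-3.3, 2.1, 15.0]
gripper_width: 0.005
```

Call:
{"method": "step_arm", "body": {"rows": [{"claw": 0, "travel": [0, 0, -1], "twist": [0, 0, 0]}, {"claw": 0, "travel": [0, 0, -3], "twist": [0, 0, 0]}, {"claw": 0, "travel": [0, 0, -4], "twist": [0, 0, 0]}, {"claw": 0, "travel": [0, 0, -4], "twist": [0, 0, 0]}, {"claw": 0, "travel": [0, 0, 0], "twist": [0, 0, 0]}, {"claw": 0, "travel": [0, 0, 0], "twist": [0, 0, 0]}]}}

```text
time_s: 7.4
ee_pos: [0.588, -0.2371, 0.172]
orientation: [-0.492, 3.096, -0.008]
force: [0.4, -0.2, -0.4]
gripper_width: 0.002
```

```bash
python3 d.py .4803 -.193 .16;  python3 - <<'E'
from workcell import *
import cv2,pickle
c=capture("wrist");pickle.dump(c,open("w4.pkl","wb"));cv2.imwrite("pics/wrist4.png",c["color"])
E
```

```text
7.4 pos [ 0.588  -0.2371  0.172 ] F [ 0.37 -0.23 -0.37] grip 0.0021048738687951215
axes x,y,z [[-0.951, -0.31, -0.006], [-0.31, 0.951, -0.006], [0.007, -0.004, -1.0]]
tool delta cm [8.88 7.54 1.11]
```

View pics/wrist4.png

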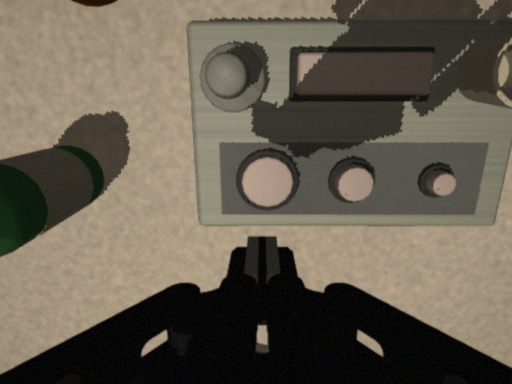

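The large key at (267,181) now sits centred in its collar, while the other two still stand proud of theirs. It is down, so on to the bar.

Call:
{"method": "step_arm", "body": {"rows": [{"claw": 0, "travel": [2.2, 1.9, 0], "twist": [0, 0, 0]}, {"claw": 0, "travel": [2.2, 1.9, 0], "twist": [0, 0, 0]}, {"claw": 0, "travel": [2.2, 1.9, 0], "twist": [0, 0, 0]}, {"claw": 0, "travel": [2.2, 1.9, 0], "twist": [0, 0, 0]}, {"claw": 0, "travel": [0, 0, 0], "twist": [0, 0, 0]}, {"claw": 0, "travel": [0, 0, 0], "twist": [0, 0, 0]}, {"claw": 0, "travel": [0, 0, 0], "twist": [0, 0, 0]}]}}

```text
time_s: 8.03
ee_pos: [0.4784, -0.1909, 0.1675]
orientation: [0.493, -3.102, -0.001]
force: [0.1, -0.8, 0.1]
gripper_width: -0.001
```

```bash
python3 d.py .4803 -.193 .08
```

```text
8.0333 pos [ 0.4784 -0.1909  0.1675] F [ 0.05 -0.78  0.08] grip -0.000573552247099976
axes x,y,z [[-0.951, -0.31, 0.001], [-0.31, 0.951, 0.0], [-0.001, 0.0, -1.0]]
tool delta cm [-0.12 -0.26  8.75]
```

Call:
{"method": "step_arm", "body": {"rows": [{"claw": 0, "travel": [-0.1, -0.2, 2.5], "twist": [0, 0, 0]}, {"claw": 0, "travel": [0, 0, 3], "twist": [0, 0, 0]}, {"claw": 0, "travel": [0, 0, 3], "twist": [0, 0, 0]}, {"claw": 0, "travel": [0, 0, 1], "twist": [0, 0, 0]}, {"claw": 0, "travel": [0, 0, 0.6], "twist": [0, 0, 0]}, {"claw": 0, "travel": [0, 0, 0.4], "twist": [0, 0, 0]}, {"claw": 0, "travel": [0, 0, 0.4], "twist": [0, 0, 0]}, {"claw": 0, "travel": [0, 0, 0.4], "twist": [0, 0, 0]}, {"claw": 0, "travel": [0, 0, 0], "twist": [0, 0, 0]}]}}

```text
time_s: 8.78
ee_pos: [0.4811, -0.1929, 0.0559]
orientation: [-0.493, 3.101, -0.002]
force: [0.4, 0.1, 1.4]
gripper_width: -0.003
```

Call:
{"method": "step_arm", "body": {"rows": [{"claw": 0, "travel": [0, 0, 0.2], "twist": [0, 0, 0]}, {"claw": 0, "travel": [0, 0, 0.2], "twist": [0, 0, 0]}, {"claw": 0, "travel": [0, 0, 0], "twist": [0, 0, 0]}]}}

```text
time_s: 9.03
ee_pos: [0.481, -0.1929, 0.052]
orientation: [-0.493, 3.1, -0.003]
force: [2.0, -0.9, 2.8]
gripper_width: -0.0
```

Call:
{"method": "step_arm", "body": {"rows": [{"claw": 0, "travel": [0, 0, 0.15], "twist": [0, 0, 0]}, {"claw": 0, "travel": [0, 0, 0.15], "twist": [0, 0, 0]}, {"claw": 0, "travel": [0, 0, 0], "twist": [0, 0, 0]}, {"claw": 0, "travel": [0, 0, 0], "twist": [0, 0, 0]}]}}

```text
time_s: 9.37
ee_pos: [0.4811, -0.193, 0.0508]
orientation: [-0.493, 3.1, -0.003]
force: [-1.8, -0.3, 19.1]
gripper_width: -0.001
```

Call:
{"method": "step_arm", "body": {"rows": [{"claw": 0, "travel": [0, 0, -0.8], "twist": [0, 0, 0]}, {"claw": 0, "travel": [0, 0, -2], "twist": [0, 0, 0]}, {"claw": 0, "travel": [0, 0, -4], "twist": [0, 0, 0]}, {"claw": 0, "travel": [0, 0, -4], "twist": [0, 0, 0]}, {"claw": 0, "travel": [0, 0, -4], "twist": [0, 0, 0]}, {"claw": 0, "travel": [2, 0, -1], "twist": [0, 0, 0]}, {"claw": 0, "travel": [2, 0, 0], "twist": [0, 0, 0]}, {"claw": 0, "travel": [0, 0, 0], "twist": [0, 0, 0]}, {"claw": 0, "travel": [0, 0, 0], "twist": [0, 0, 0]}]}}

```text
time_s: 10.12
ee_pos: [0.4407, -0.2044, 0.2063]
orientation: [0.491, -3.102, -0.001]
force: [0.2, -0.4, 0.8]
gripper_width: 0.003
```

Run:
```python
from workcell import *
import cv2,pickle
print(read_state()["force"])
c=capture("wrist");cv2.imwrite("pics/wrist5.png",c["color"])
c=capture("top");cv2.imwrite("pics/top5.png",c["color"])
c=capture("scene")["color"];cv2.imwrite("pics/scene5.png",cv2.resize(c[130:310,120:290],None,fx=3.3,fy=3.3,interpolation=cv2.INTER_CUBIC))
```

```text
[ 0.22504441 -0.40780179  0.81974132]
```

View pics/wrist5.png

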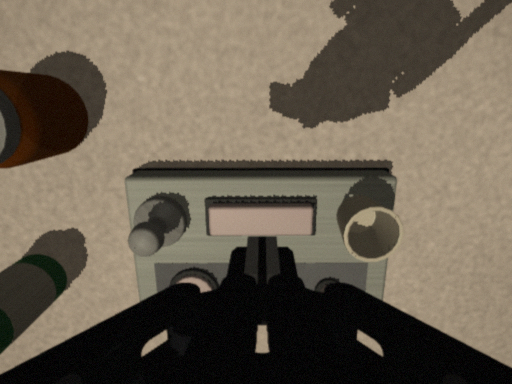

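View pics/top5.png

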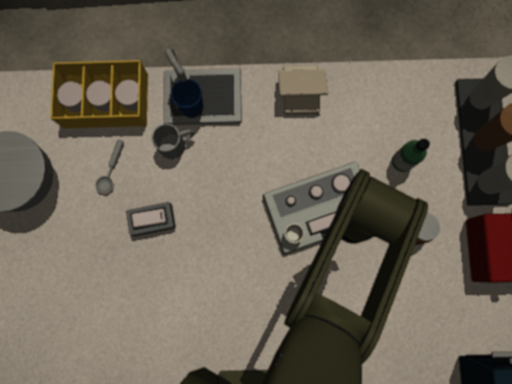

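View pics/scene5.png

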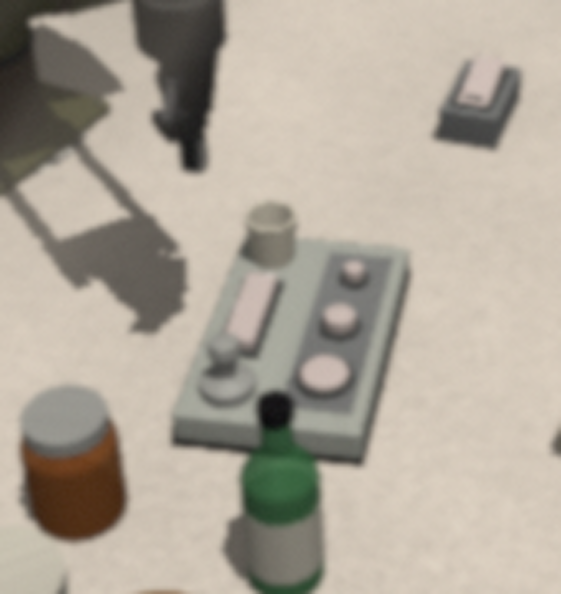

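The scene view shows the large key low at (325,374), the medium and small keys up, the bar back up at (253,310) and the rocker on at (480,85). Nothing has moved, and the gripper is clear of everything.

```bash
python3 -c "
from workcell import *
print(finish_job())"
```

```text
the job is handed in; nothing more can be done
None
```

I pressed the rocker on, then the large key down, then the start bar down and released it, and handed the job in after about 10 s of robot time. No verdict was reported.

| Press | Tip height at the stop | Push at the stop |
|---|---|---|
| Rocker | 52.3 mm | about 17 N |
| Large key | 50.8 mm | about 15 N |
| Start bar | 50.8 mm | about 19 N |

All three heights match the fully pressed heights in the task to within about 0.3 mm. The joints themselves cannot be read, so these checks rest on height, force and pictures.

The last pictures show the rocker on, the large key down, the medium and small keys up, and the bar back up. The loose things look to be where they stood, judged by eye. In the last top view the arm hid the tamper and part of the bean jar; the scene and wrist views showed both upright and in place. The gripper was clear of everything, and no check failed or disagreed.

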